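# Index the model turntable to the next hole

### The arm

A 7-joint arm with a two-finger parallel gripper is mounted at the origin on the work surface. World frame = base frame: x ahead of the robot, y to its left, z up, the work surface at z = 0. Lengths are in m, angles in rad, forces in N, time in s.
With the tool pointing down it reaches from about 0.35 to 0.9 m from the base axis. Payload 8.1 kg.
Tool frame: the origin (TCP) lies at the very end of the fingers, on their centre line; the grasp point (between the pads) lies 19 mm behind it; z points along the fingers, y is the direction in which the jaws open and shut (so a half turn about z gives the same grasp; the last joint's range is limited). The gripper opens to 92 mm and grips with 3 to 60 N. Pads are 19 mm wide; open, the fingers measure 130 mm over their backs; the gripper's body (75 mm by 190 mm) begins 47 mm behind the grasp point.
Start: joints at [1.038, 0.434, 0.025, 1.573, -0.012, 1.134, -0.075], TCP at [0.26, -0.568, 0.227] pointing down, gripper open.
Joint ranges: [-2.62, 2.62], [-0.44, 2.09], [-1.27, 1.32], [0.08, 2.57], [-1.32, 4.46], [0.12, 2], [-2.74, 2.74]. Speed limits (rad/s): [2.22, 2.22, 3.01, 3.01, 3.14, 3.14, 3.14].

### API

Orientations are given as a rotation vector (axis times angle).
In Python, from cell import observe, get_image, sign_off gives the robot as it stands.
- The arm moves only by the tool arm_command, never from a script. Its argument "deltas" is a list of rows, each an object with "xyz": the shift along the tool's x, y, z in cm, a list of three; "turn": the turn about the tool's z in degrees; "jaw": the closure in counts, from 0 (fully open) to 255 (shut). A call has 1 to 5 rows; each row is the pose to reach, as a shift and turn from the pose measured when the call began, along the tool's axes at that moment; what a row does not reach only later rows make up. A row lasts 1/12 s, in which the tool goes at most 41.7 mm and 7.16 degrees, less where a joint would pass 70% of its speed; a pose out of reach is approached as far as the arm can. A call with a gripper value outside its range is refused whole. The fingers move at their own pace and stop on an object; "force" is the grip in N (left out, the last holds). Time passes only in rows, so rows that repeat a pose let the fingers close. It gives the time, the measured TCP pose, the force and the opening at its end, in the units of the state.
- observe(): the state, without advancing time (a new reading comes with each control period).
- get_image(name): name is "scene" or "top" or "wrist"; returns a dict with "frame" (420x560x3 uint8, red, green, blue), "depth" (420x560 float32, m along the optical axis (not along the pixel's ray), 0 where there is no reading), "camera_matrix" (3x3 intrinsics, pixels), "cam_to_world" (4x4, takes a point from camera to world coordinates). Camera axes: x right, y up, looking along -z (the intrinsics and any distortion apply to the point x, -y, -z); pixel columns grow to the right and rows downward; lengths in m; the calibration is good to about 2 mm. A picture is of the moment at which its call begins.
- sign_off(): hands the job in, once; it reports no verdict.
The state is a dict: "clock": time; "joints": joint angles; "dq": joint speeds; "joint_efforts": joint torques, N m; "position": TCP position; "ee_rot": TCP orientation; "force": force on the tool from outside, world axes, zero at the start; "ft_torque": the same for the moment, N m; "width": opening from 0.0 (shut) to 1.0 (fully open).
Only numpy, scipy, OpenCV 4.12 (cv2) and the standard library are available. Lean on these libraries where they do the work, as an engineer would, in place of code of your own. Each camera call takes 0.05 s, during which the arm holds its last target.

### The job

Press the black plunger on the indexing turntable in with the fingertips, and with it pressed turn the turntable anticlockwise (seen from above) to the very next hole of the ring, not past it; then let go so that the plunger springs fully up and locks in that hole. Nothing is to be gripped or lifted: the little loose cottage must ride along standing upright on the turntable, and the paint bottle, jar and brush stay where they are.

Things in the scene. Friction and masses are not known exactly. Their poses are not given: they have to be found in the camera images.
- indexer: fixed indexing turntable stand: grey foot and a flat aluminium index ring, 256 mm across, its top face 36 mm above the work surface. Origin: on the vertical axis of rotation, at the work surface, z up. Ring: 10 evenly spaced round dark holes, 36 degrees (0.628 rad) apart, on a circle of 110 mm radius. The plunger starts locked in the hole that lies on the stand's +x axis; the next hole anticlockwise is at 36 degrees from +x towards +y of the stand. The stand may have any yaw.
- turntable_top (a point): centre of the top of the turning part, on the axis of rotation, 58 mm above the work surface: a steel disc 170 mm across and 10 mm thick with a white foam base (144 mm across, 8 mm thick) fixed on it. A steel lug sticks out from the disc and carries the plunger 110 mm from the axis. The point's x axis points from the axis of rotation to the plunger, z up.
- turntable (a joint): angle of the turntable in rad, about 0 at the start (locked in the first hole), growing anticlockwise seen from above; +0.628 is the next hole. While the plunger is locked the turntable cannot turn (play about 0.02 rad either way). Unlocked it turns freely with a light drag (about 0.1 N m) and stays where it is left.
- plunger_cap (a point): centre of the flat top face of the plunger's black round cap, 32 mm across and 10 mm thick, 84 mm above the work surface when up. It travels with the turntable, 110 mm from the axis of rotation, and is pressed straight down against a steel boss 26 mm across whose top is 60 mm above the work surface. A fingertip pressing on the cap drags the turntable round by friction.
- plunger (a joint): how far the plunger is pressed down, in m: 0 up (locked when in a hole), 0.014 fully in. Spring: 3 N at the start of the stroke, 7 N fully in. The turntable is free from about 6 mm on; press to 8 mm or more to turn. Let go between two holes, the locking pin rides under the ring, so the cap stays about 6 mm low and the turntable can still be turned; it springs up by itself to 0 when it comes within about 2 mm of a hole.
- cottage: small loose model house with a snowy roof, 36 x 34 mm and 37 mm high with its chimney, 60 g, standing on the foam base of the turntable near the axis. Origin: centre of its underside, z up.
- paint_bottle: loose bystander: white paint bottle, 38 mm across, 105 mm high, standing beside the turntable. Origin: centre of its underside.
- paint_jar: loose bystander: clear jar with a black lid, 60 mm across, 65 mm high, standing beside the turntable. Origin: centre of its underside.
- brush: loose bystander: brush about 190 mm long lying beside the turntable, along its x axis. Origin: under the middle of the tool.
There are look-alikes about, which are no part of the job. What is shaped like the cottage but red is not meant.

How it is judged:
On the way, in this order (a step that is already met when the one before it is completed fails the run):
1. the plunger is pressed in by the fingertips, at the first hole (value of joint plunger above 0.0065 m and value of joint turntable below 0.15 rad and contact force between the fingers and plunger above 1 N), for 0.05 s.
2. the turntable is turned to the next hole and the plunger has sprung up in it (value of joint turntable between 0.578 and 0.678 rad and value of joint plunger below 0.002 m), for 0.2 s.
At the end, for the whole second after the job is handed in: The turntable is at rest at 0.628 rad (the next hole anticlockwise) within 0.05 rad, with the plunger up (less than 2 mm in); the cottage stands upright and still on the foam base, within 50 mm of the axis; bottle, jar and brush are within 30 mm of their starts (all of step 2 and velocity of joint turntable between -0.05 and 0.05 rad/s and horizontal distance between cottage and turntable_top below 0.05 m and angle between cottage's own z axis and vertical below 0.2 rad and z of cottage in the frame of turntable_top between -0.005 and 0.005 m and linear speed of cottage below 0.02 m/s and distance of each of paint_bottle, paint_jar, brush from where it was at the start of the episode below 0.03 m); the robot touches nothing.
It fails at once if the turntable is turned well past the next hole (more than 0.25 rad) (value of joint turntable above 0.88 rad).
It fails at once if the turntable is turned clockwise (more than 0.25 rad) (value of joint turntable below -0.25 rad).
It fails at once if the cottage is lifted, tipped or pushed off the foam base (z of cottage in the frame of turntable_top above 0.012 m or angle between cottage's own z axis and vertical above 0.5 rad or horizontal distance between cottage and turntable_top above 0.06 m).
It fails at once if the bottle, jar or brush is lifted or shoved away (distance of any of paint_bottle, paint_jar, brush from where it was at the start of the episode above 0.03 m).
It also fails if it takes over 35 s, if anything falls off the work surface, if the arm or the gripper's body presses on something with over 40 N, if the wrist force passes 120 N, or if a joint passes its speed limit or range.

## Working session

There is one attempt and no reset: what is moved stays moved. The work goes in short steps, Python scripts to look and compute and a tool call to move; the robot and the scene stay as the last step left them, time stands still between calls to the robot, and variables do not carry over. Pictures are saved under pics/ and viewed, and the job is handed in when it is done.

Besides the shell and the picture viewer there is one more tool, called after "Call:" by a JSON object that holds its "op" and its "data", one argument or row to a line. arm_command: Moves the arm, as the interface text tells. Its arguments: {"type":"object","properties":{"deltas":{"type":"array","items":{"type":"object","properties":{"xyz":{"type":"array","items":{"type":"number"}},"turn":{"type":"number"},"jaw":{"type":"number"}}}},"force":{"type":"number"}},"required":["deltas"]}

```bash
mkdir -p pics; ls; cat > h.py <<'E'
import numpy as np,cv2
from cell import observe,get_image,sign_off
def snap(n,fn=None):
    d=get_image(n)
    np.savez(f'/tmp/{n}.npz',**d)
    cv2.imwrite(fn or f'pics/{n}.png',cv2.cvtColor(d['frame'],cv2.COLOR_RGB2BGR)); return d
def w(d,u,v,z=None):
    K=d['camera_matrix'];T=d['cam_to_world']
    r=np.array([(u-K[0,2])/K[0,0],-(v-K[1,2])/K[1,1],-1.])
    if z is None:
        p=r*d['depth'][int(v),int(u)]
        return (T@np.r_[p,1])[:3]
    a=T[:3,:3]@r;o=T[:3,3]
    return o+a*(z-o[2])/a[2]
E
python3 - <<'E'
from h import *
for n in ['scene','top','wrist']:
    d=snap(n,f'pics/{n}1.png');print(n,d['cam_to_world'][:3,3])
print(observe())
E
```

```text
pics
scene [1.03397047 0.025045   0.83413911]
top [ 0.41399497 -0.0168358   0.9737067 ]
wrist [ 0.32403863 -0.53896779  0.38340982]
{'clock': 0.15, 'joints': array([ 1.03836976,  0.43508549,  0.02502633,  1.57386673, -0.01160291,
        1.13400563, -0.07505961]), 'dq': array([-3.26024145e-04, -2.37336977e-04, -1.11445310e-04, -1.07093645e-03,
       -2.15164157e-04,  3.87571380e-04,  3.40562867e-05]), 'joint_efforts': array([ 2.07812547e-03, -6.68257928e+01,  9.86100286e-01, -3.14690423e+01,
       -6.04063226e-02,  3.94520292e-02,  1.14021318e-04]), 'position': array([ 0.26021781, -0.56783419,  0.22612011]), 'ee_rot': array([-3.06821504e+00, -6.69620211e-01,  6.07404171e-04]), 'force': array([0.0592682 , 0.04449194, 0.39157212]), 'ft_torque': array([ 0.00078335,  0.0531864 , -0.02359512]), 'width': 0.9981181880566038}
```

View pics/scene1.png

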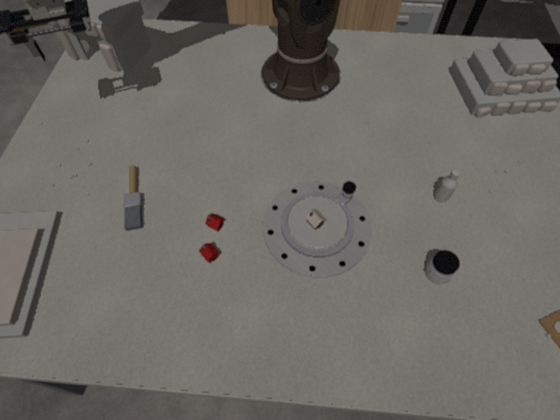

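View pics/top1.png

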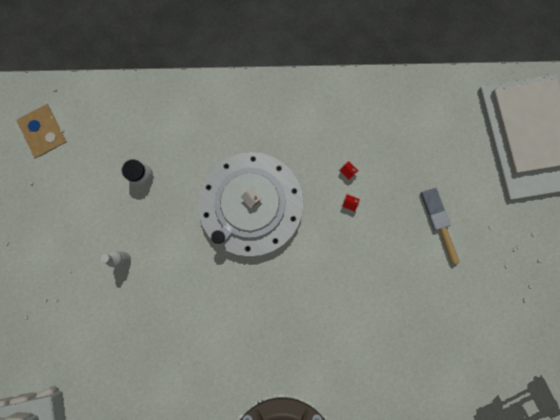

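```bash
python3 - <<'E'
from h import *
d=dict(np.load('/tmp/top.npz'))
f=cv2.cvtColor(d['frame'],cv2.COLOR_RGB2BGR)
c=f[145:265,190:310];cv2.imwrite('pics/crop1.png',cv2.resize(c,None,fx=5,fy=5,interpolation=cv2.INTER_CUBIC))
holes=[(226,166),(253,158.5),(278.5,167.5),(294,191),(292.5,219),(275.5,241),(248,249),(206.5,215),(208.5,187)]
P=np.array([w(d,*h,z=.036) for h in holes])
A=np.c_[2*P[:,:2],np.ones(len(P))];s=np.linalg.lstsq(A,(P[:,:2]**2).sum(1),rcond=None)[0]
c=s[:2];print('center',c,'R',np.sqrt(s[2]+c@c));print(np.degrees(np.arctan2(*(P[:,:2]-c).T[::-1])))
cap=w(d,218.5,238,z=.084);print('cap',cap,w(d,218.5,238),np.linalg.norm(cap[:2]-c),np.degrees(np.arctan2(*(cap[:2]-c)[::-1])))
for n,u,v in [('bottle',108,259),('jar',133,170),('red',350,203)]:print(n,w(d,u,v))
E
```

```text
center [0.57511626 0.07128732] R 0.11024540328856568
[  32.93593889   -3.33502572  -38.49711424  -75.4538305  -111.97728662
 -147.17112738  177.2064441   104.99681113   68.36213191]
cap [0.487038   0.13885284 0.084     ] [0.48678452 0.13831255 0.08708758] 0.11100846625620661 142.5079042407062
bottle [0.44224912 0.37841712 0.10482972]
jar [0.65354342 0.34904734 0.06508351]
red [ 0.57219943 -0.17005147  0.02988783]
```

View pics/crop1.png

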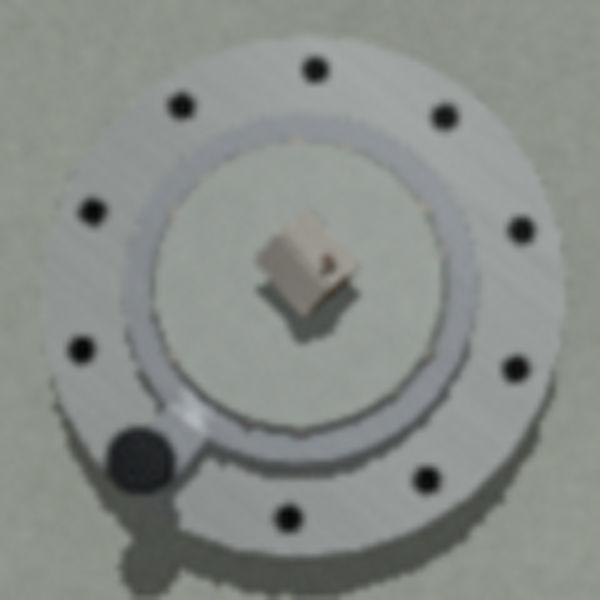

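Candidates for the plunger cap in the top view are the cap on the lug (218,238), the jar lid (133,170) and the dark ring holes, e.g. (248,249). The crop shows the cap on the lug at (218,238), so that is the one. The tan cottage is at (251,201); the red ones at (350,203) and (348,170) are look-alikes. The next hole anticlockwise is (248,249).

```bash
cat >> h.py <<'E'
from scipy.spatial.transform import Rotation as R
def to(p,o=None):
    o=o or observe(); return 100*(R.from_rotvec(o['ee_rot']).inv().apply(np.array(p)-o['position']))
E
python3 - <<'E'
from h import *
o=observe();print(R.from_rotvec(o['ee_rot']).as_matrix().round(3));print(to([.4885,.14,.2]))
E
```

```text
[[ 0.909  0.417 -0.001]
 [ 0.417 -0.909  0.001]
 [-0.    -0.001 -1.   ]]
[ 50.24424536 -54.83264639   2.67193418]
```

Call:
{"op": "arm_command", "data": {
  "deltas": [
    {"xyz": [50.2,-54.8,0],"turn": 0,"jaw": 255},
    {"xyz": [50.2,-54.8,0],"turn": 0,"jaw": 255},
    {"xyz": [50.2,-54.8,0],"turn": 0,"jaw": 255},
    {"xyz": [50.2,-54.8,0],"turn": 0,"jaw": 255},
    {"xyz": [50.2,-54.8,0],"turn": 0,"jaw": 255}
  ],
  "force": 20
}}

```text
clock: 0.57
position: [0.3243, -0.3679, 0.2265]
ee_rot: [-3.068, -0.669, 0.001]
force: [0.7, 0.8, -0.3]
width: 0.689
```

```bash
python3 -c "
from h import *
o=observe();print(o['clock'],o['position'],o['width'],to([.4885,.14,.2]))"
```

```text
0.5667 [ 0.32429471 -0.36788148  0.22653195] 0.6890720887976242 [ 36.0805907  -39.33221723   2.69756768]
```

Call:
{"op": "arm_command", "data": {
  "deltas": [
    {"xyz": [36.1,-39.3,0],"turn": 0,"jaw": 255},
    {"xyz": [36.1,-39.3,0],"turn": 0,"jaw": 255},
    {"xyz": [36.1,-39.3,0],"turn": 0,"jaw": 255},
    {"xyz": [36.1,-39.3,0],"turn": 0,"jaw": 255},
    {"xyz": [36.1,-39.3,0],"turn": 0,"jaw": 255}
  ]
}}

```text
clock: 0.98
position: [0.3883, -0.1697, 0.227]
ee_rot: [-3.069, -0.669, 0.001]
force: [1.4, 0.3, -0.4]
width: 0.325
```

```bash
python3 -c "
from h import *
o=observe();print(o['clock'],o['position'],o['width'],to([.4885,.14,.2]))"
```

```text
0.9833 [ 0.38829573 -0.16965699  0.2269552 ] 0.324786415928569 [ 22.00017984 -23.98252993   2.7165465 ]
```

Call:
{"op": "arm_command", "data": {
  "deltas": [
    {"xyz": [22.0,-24.0,2.7],"turn": 0,"jaw": 255},
    {"xyz": [22.0,-24.0,2.7],"turn": 0,"jaw": 255},
    {"xyz": [22.0,-24.0,2.7],"turn": 0,"jaw": 255},
    {"xyz": [22.0,-24.0,2.7],"turn": 0,"jaw": 255},
    {"xyz": [22.0,-24.0,2.7],"turn": 0,"jaw": 255}
  ]
}}

```text
clock: 1.4
position: [0.4518, 0.028, 0.2099]
ee_rot: [-3.069, -0.669, 0.0]
force: [1.5, -1.4, 0.6]
width: 0.01
```

```bash
python3 -c "
from h import *
o=observe();print(o['clock'],o['position'],o['width'],to([.4885,.14,.15]))"
```

```text
1.4 [0.45181327 0.02802504 0.20985951] 0.010484351343940025 [ 7.99430118 -8.65173156  5.99277677]
```

Call:
{"op": "arm_command", "data": {
  "deltas": [
    {"xyz": [8.0,-8.65,4.0],"turn": 0,"jaw": 255},
    {"xyz": [8.0,-8.65,4.0],"turn": 0,"jaw": 255},
    {"xyz": [8.0,-8.65,4.0],"turn": 0,"jaw": 255},
    {"xyz": [8.0,-8.65,6.0],"turn": 0,"jaw": 255},
    {"xyz": [8.0,-8.65,6.0],"turn": 0,"jaw": 255}
  ]
}}

```text
clock: 1.82
position: [0.4868, 0.1423, 0.1467]
ee_rot: [-3.066, -0.675, 0.008]
force: [-1.1, -1.0, -0.6]
width: 0.005
```

```bash
python3 -c "
from h import *
o=observe();print(o['clock'],o['position'],o['width'],o['force'],to([.4885,.14,.15]))
snap('wrist','pics/wrist2.png')"
```

```text
1.8167 [0.4868362  0.14230545 0.14670155] 0.0049924829625893645 [-1.11633847 -0.97159905 -0.60624326] [ 0.05267957  0.27821746 -0.33083416]
```

View pics/wrist2.png

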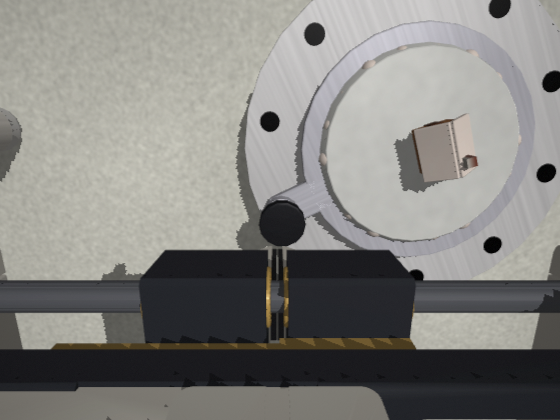

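Wrist view: cap centred at (282,222), lug towards (320,190), cottage at (445,150), and the closed fingertips end near (277,255).

```bash
python3 -c "
from h import *
d=dict(np.load('/tmp/wrist.npz'))
cap=w(d,282,222,.084);print(cap,w(d,282,222))
P=np.array([w(d,*h,z=.036) for h in [(270,121.5),(315,34),(500,6),(546,173),(492.5,244.5),(552,81)]])
for p in P: print(p, np.linalg.norm(p[:2]-[.5751,.0713]),np.degrees(np.arctan2(p[1]-.0713,p[0]-.5751)))
A=np.c_[2*P[:,:2],np.ones(len(P))];s=np.linalg.lstsq(A,(P[:,:2]**2).sum(1),rcond=None)[0]
c=s[:2];print(c,np.sqrt(s[2]+c@c))
for p in [*P,cap]: print(np.degrees(np.arctan2(*(p[:2]-c)[::-1]))%36)
print(observe()['position'],to([cap[0],cap[1],.09]))
"
```

```text
[0.49263503 0.14112267 0.084     ] [0.49280121 0.14120862 0.08462319]
[0.54766582 0.17637    0.036     ] 0.10859253449777108 104.63343995793673
[0.61551513 0.17240916 0.036     ] 0.10888730800543427 68.21253167333307
[0.68527888 0.06391757 0.036     ] 0.11042592987677301 -3.8333165058603775
[ 0.60336673 -0.03580019  0.036     ] 0.11076758718144511 -75.21518353727504
[ 0.53591887 -0.03193708  0.036     ] 0.1104221735010547 -110.78304432286892
[0.66055363 0.00135877 0.036     ] 0.11042689260268185 -39.29929231066244
[0.57560424 0.07033188] 0.10965802139747403
32.760566536305475
32.6451469434156
32.65287497730706
32.65921220056934
32.791305686837205
32.92575788863335
31.528607383623466
[0.48709186 0.14048568 0.14813767] [0.5546185  0.18317963 5.81120035]
```

```bash
python3 -c "
from h import *
o=observe();print(o['clock'],o['position'],to([.4905,.1405,.088]))"
```

```text
1.8667 [0.48709186 0.14048568 0.14813767] [0.33548222 0.15079449 6.01217573]
```

Call:
{"op": "arm_command", "data": {
  "deltas": [
    {"xyz": [0.33,0.15,2.5],"turn": 0,"jaw": 255},
    {"xyz": [0.33,0.15,4.5],"turn": 0,"jaw": 255},
    {"xyz": [0.33,0.15,5.6],"turn": 0,"jaw": 255},
    {"xyz": [0.33,0.15,5.6],"turn": 0,"jaw": 255},
    {"xyz": [0.33,0.15,5.6],"turn": 0,"jaw": 255}
  ]
}}

```text
clock: 2.28
position: [0.4906, 0.1398, 0.0927]
ee_rot: [-3.069, -0.671, 0.007]
force: [0.1, -0.3, 0.8]
width: 0.003
```

```bash
python3 -c "
from h import *
o=observe();print(o['clock'],o['position'],o['force'],to([.4905,.1405,.084]))
snap('wrist','pics/wrist3.png');snap('scene','pics/scene3.png')
d=dict(np.load('/tmp/scene.npz'));f=d['frame'][150:270,270:400,::-1];cv2.imwrite('pics/s3.png',cv2.resize(f,None,fx=5,fy=5,interpolation=2))"
```

```text
2.2833 [0.49057426 0.13975092 0.09272041] [ 0.12521874 -0.30271444  0.82613244] [ 0.02845925 -0.0700369   0.87201306]
```

View pics/wrist3.png

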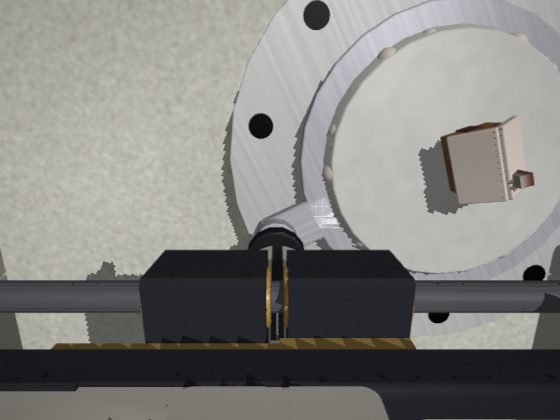

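View pics/s3.png

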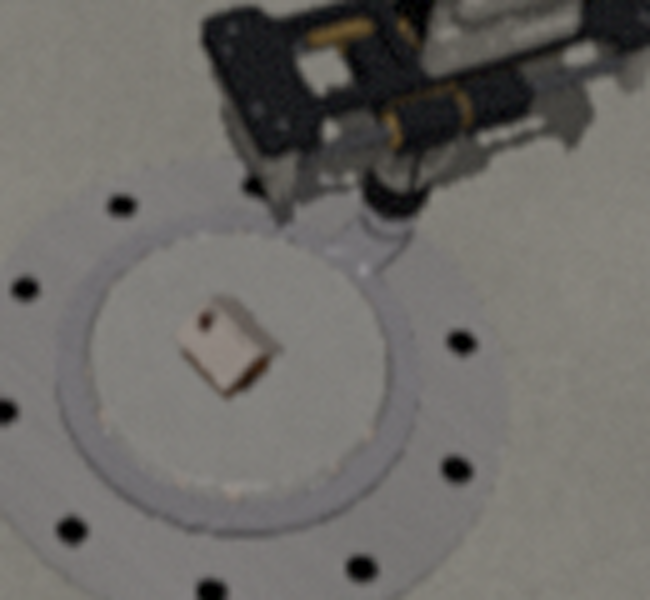

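The wrist and scene views show the closed fingertips right over the cap (wrist about (276,243)), and the cottage upright. Next I press.

Call:
{"op": "arm_command", "data": {
  "deltas": [
    {"xyz": [0,-0.05,0.8],"turn": 0,"jaw": 255},
    {"xyz": [0,-0.05,1.2],"turn": 0,"jaw": 255},
    {"xyz": [0,-0.05,1.5],"turn": 0,"jaw": 255},
    {"xyz": [0,-0.05,1.6],"turn": 0,"jaw": 255}
  ]
}}

```text
clock: 2.72
position: [0.4918, 0.1408, 0.0776]
ee_rot: [-3.069, -0.671, 0.002]
force: [3.1, -0.4, 3.9]
width: 0.003
```

```bash
python3 -c "
from h import *
o=observe();print(o['clock'],o['position'],o['force'],to([.4905,.1405,.073]))"
```

```text
2.7167 [0.49182001 0.14083201 0.07757987] [ 3.1367035  -0.44339669  3.9125335 ] [-0.13332993 -0.02456081  0.45814668]
```

Call:
{"op": "arm_command", "data": {
  "deltas": [
    {"xyz": [0,0,0.4],"turn": 0,"jaw": 255},
    {"xyz": [0,0,0.6],"turn": 0,"jaw": 255},
    {"xyz": [0,0,0.6],"turn": 0,"jaw": 255}
  ]
}}

```text
clock: 2.97
position: [0.4921, 0.141, 0.0716]
ee_rot: [-3.068, -0.671, 0.001]
force: [-0.1, 0.0, 7.3]
width: 0.004
```

```bash
python3 -c "
from h import *
o=observe();print(o['clock'],o['position'],o['force'],R.from_rotvec(o['ee_rot']).as_matrix().round(3))"
```

```text
2.9667 [0.49207955 0.14101837 0.07159503] [-0.11416206  0.02804022  7.28489885] [[ 0.909  0.417 -0.001]
 [ 0.417 -0.909  0.   ]
 [-0.001 -0.001 -1.   ]]
```

```bash
cat > arc.py <<'E'
from h import *
import sys
C=np.array([.5755,.0708])
o=observe();p=o['position'];r=p[:2]-C
print(o['clock'],p,'rad',np.linalg.norm(r),'ang',np.degrees(np.arctan2(r[1],r[0])),o['force'])
z=float(sys.argv[1])
for a in map(float,sys.argv[2:]):
    t=np.radians(a);q=C+np.array([[np.cos(t),-np.sin(t)],[np.sin(t),np.cos(t)]])@r
    print(a,to([*q,z],o).round(2))
E
python3 arc.py .0715 4 9 14 19 24
```

```text
2.9667 [0.49207955 0.14101837 0.07159503] rad 0.10903940321845391 ang 139.911322045638 [-0.11416206  0.02804022  7.28489885]
4.0 [-0.68  0.35  0.01]
9.0 [-1.49  0.85  0.01]
14.0 [-2.25  1.42  0.01]
19.0 [-2.96  2.05  0.01]
24.0 [-3.61  2.74  0.01]
```

Call:
{"op": "arm_command", "data": {
  "deltas": [
    {"xyz": [-0.68,0.35,0.05],"turn": -4,"jaw": 255},
    {"xyz": [-1.49,0.85,0.05],"turn": -9,"jaw": 255},
    {"xyz": [-2.25,1.42,0.05],"turn": -14,"jaw": 255},
    {"xyz": [-2.25,1.42,0.05],"turn": -14,"jaw": 255}
  ]
}}

```text
clock: 3.3
position: [0.4767, 0.1171, 0.0711]
ee_rot: [2.962, 1.047, -0.003]
force: [-1.4, -2.2, 5.1]
width: 0.002
```

```bash
python3 arc.py .0712 4 8 12 ; python3 -c "
from h import *
print(R.from_rotvec(observe()['ee_rot']).as_matrix()[:,0])
for n in ['scene','wrist','top']: snap(n,f'pics/{n}4.png')
d=dict(np.load('/tmp/scene.npz'));f=d['frame'][150:270,270:400,::-1];cv2.imwrite('pics/s4.png',cv2.resize(f,None,fx=5,fy=5,interpolation=2))"
```

```text
3.3 [0.47669332 0.11712722 0.07114164] rad 0.10912823103461697 ang 154.8796559848809 [-1.3901711  -2.23571869  5.12530741]
4.0 [-0.67  0.36 -0.  ]
8.0 [-1.32  0.76 -0.  ]
12.0 [-1.94  1.21 -0.  ]
[ 0.77773922  0.62858433 -0.00185559]
```

View pics/s4.png

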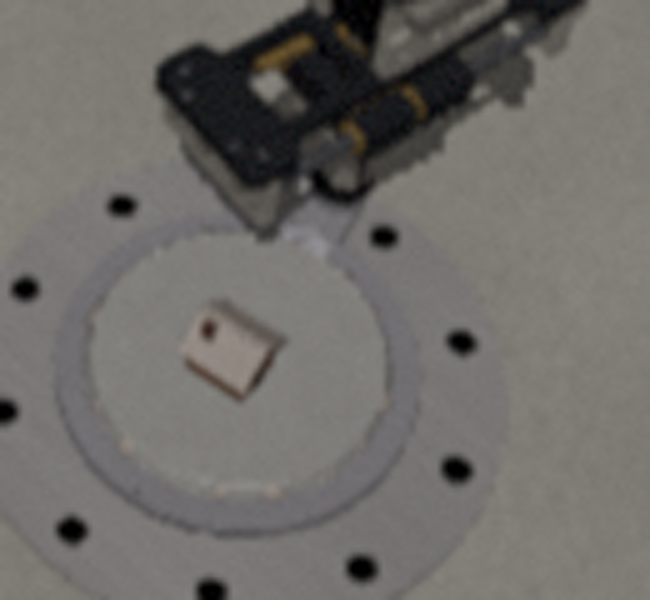

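View pics/wrist4.png

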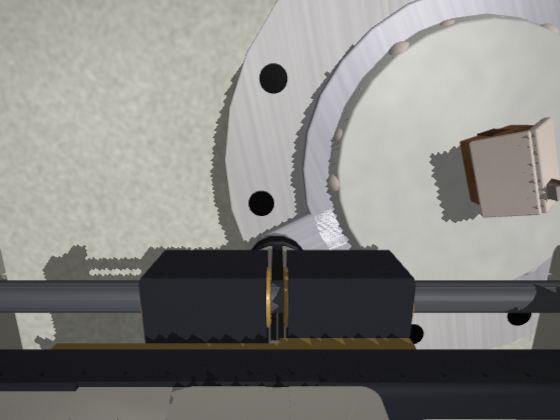

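Wrist view: the first hole is now exposed at (261,203), the cap is still under the tips at (275,243), and the cottage is upright. It has turned about 15° with no slip.

```bash
python3 arc.py .0715 4 9 14 18
```

```text
3.45 [0.47736432 0.1185741  0.07132093] rad 0.10914657786576597 ang 154.04240081576938 [-0.90556317 -0.4786614   6.59339802]
4.0 [-0.68  0.35 -0.02]
9.0 [-1.49  0.85 -0.02]
14.0 [-2.25  1.42 -0.02]
18.0 [-2.82  1.93 -0.02]
```

Call:
{"op": "arm_command", "data": {
  "deltas": [
    {"xyz": [-0.68,0.35,0],"turn": -4,"jaw": 255},
    {"xyz": [-1.49,0.85,0],"turn": -9,"jaw": 255},
    {"xyz": [-2.25,1.42,0],"turn": -14,"jaw": 255},
    {"xyz": [-2.82,1.93,0],"turn": -18,"jaw": 255},
    {"xyz": [-2.82,1.93,0],"turn": -18,"jaw": 255}
  ]
}}

```text
clock: 3.87
position: [0.467, 0.0843, 0.0714]
ee_rot: [-2.763, -1.495, 0.003]
force: [-0.8, -0.4, 7.2]
width: 0.005
```

```bash
python3 -c "
from h import *
print(R.from_rotvec(observe()['ee_rot']).as_matrix()[:,0])
for n in ['scene','wrist','top']: snap(n,f'pics/{n}5.png')
d=dict(np.load('/tmp/scene.npz'));f=d['frame'][150:270,270:400,::-1];cv2.imwrite('pics/s5.png',cv2.resize(f,None,fx=5,fy=5,interpolation=2))
"; python3 arc.py .0715 3 4
```

```text
[ 0.54685082  0.8372288  -0.00145543]
4.0167 [0.46722409 0.08560429 0.07150193] rad 0.10928329485305777 ang 172.2143711130161 [-1.45016182  0.0520828   5.60780741]
3.0 [-0.51  0.26  0.  ]
4.0 [-0.68  0.35  0.  ]
```

View pics/wrist5.png

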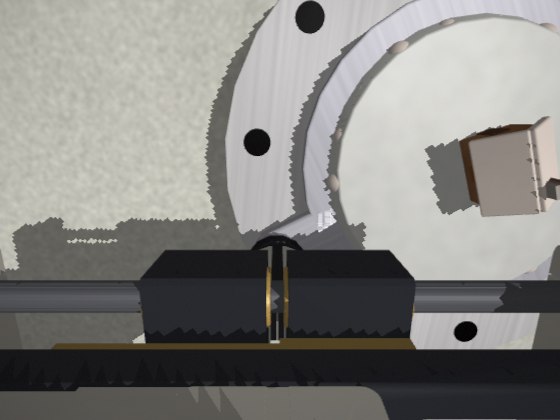

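View pics/s5.png

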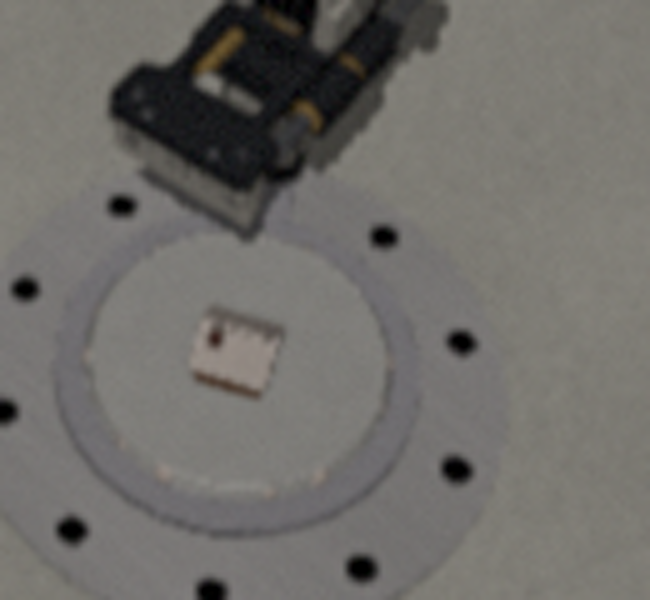

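```bash
cat > ang.py <<'E'
from h import *
C=np.array([.5755,.0708])
def a(p): return np.degrees(np.arctan2(p[1]-C[1],p[0]-C[0]))%360
E
python3 - <<'E'
from ang import *
d=dict(np.load('/tmp/wrist.npz'))
for u,v in [(399,47),(338,133),(333,183),(447,21)]:
    p=w(d,u,v,.056);print('now',a(p),np.linalg.norm(p[:2]-C))
print('holes',[a(w(d,u,v,.036)) for u,v in [(310,17),(257,142.5),(466,331)]])
E
python3 - <<'E'
import cv2
i=cv2.imread('pics/wrist3.png');j=cv2.imread('pics/wrist5.png')
import numpy as np
cv2.imwrite('pics/cmp.png',np.hstack([cv2.resize(x[10:210,290:470],None,fx=2.2,fy=2.2) for x in(i,j)]))
E
```

```text
now 93.634805713316 0.0693886456461523
now 132.8324642687244 0.07004991542757204
now 153.30749805344325 0.06984484709599852
now 74.25490855942051 0.06950235019884735
holes [np.float64(104.75744894189052), np.float64(140.9374769953602), np.float64(248.97701854811783)]
```

View pics/cmp.png

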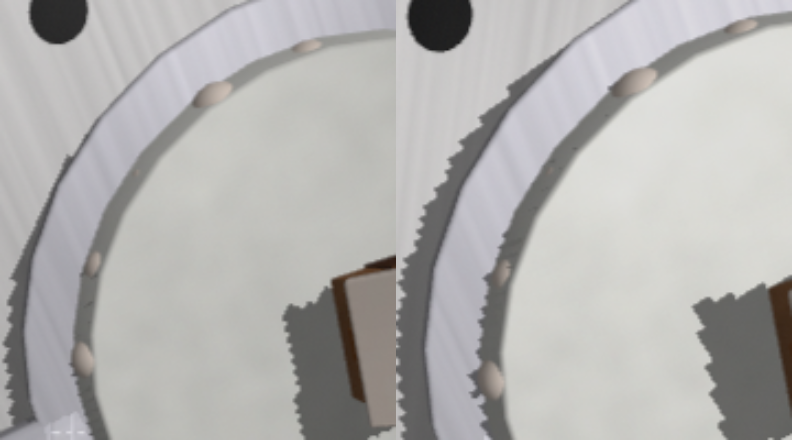

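```bash
python3 - <<'E'
from ang import *
d=dict(np.load('/tmp/wrist.npz'));o=observe()
T=np.eye(4);T[:3,:3]=R.from_rotvec(o['ee_rot']).as_matrix();T[:3,3]=o['position']
E=np.linalg.inv(T)@d['cam_to_world']
T0=np.eye(4);T0[:3,:3]=R.from_rotvec([-3.069,-.671,.007]).as_matrix();T0[:3,3]=[.4905,.1400,.0922]
d0=dict(d);d0['cam_to_world']=T0@E
print([a(w(d0,u,v,.036)) for u,v in[(316.5,15),(261,126)]])
m0=[(386.4,53.2),(332.3,130),(327.7,172.7),(428.6,30.9)]
m1=[(290+(633-396)/2.2,10+81/2.2),(290+(502-396)/2.2,10+271/2.2),(290+(492-396)/2.2,10+380/2.2),(290+(742-396)/2.2,10+26/2.2)]
for p,q in zip(m0,m1): print(a(w(d,*q,.058))-a(w(d0,*p,.058)))
E
```

```text
[np.float64(68.90523398856882), np.float64(105.13327703175077)]
32.56339734226895
31.825894647513167
32.593135760140214
32.18424808263239
```

The turntable is at about 32.4° (foam marks and TCP arc agree), so it needs about 3.6° more.

Call:
{"op": "arm_command", "data": {
  "deltas": [
    {"xyz": [-0.35,0.17,0],"turn": -2,"jaw": 255},
    {"xyz": [-0.62,0.32,0],"turn": -3.6,"jaw": 255},
    {"xyz": [-0.62,0.32,0],"turn": -3.6,"jaw": 255},
    {"xyz": [-0.62,0.32,0],"turn": -3.6,"jaw": 255}
  ]
}}

```text
clock: 4.35
position: [0.4665, 0.0786, 0.0717]
ee_rot: [-2.717, -1.576, 0.002]
force: [-0.7, -0.5, 5.9]
width: 0.007
```

```bash
python3 -c "
from h import *
snap('wrist','pics/wrist6.png')
j=cv2.imread('pics/wrist6.png')
cv2.imwrite('pics/c6.png',cv2.resize(j[0:210,210:470],None,fx=2.5,fy=2.5))
"; python3 arc.py .0715 1
```

```text
4.4 [0.46645204 0.07865581 0.0717084 ] rad 0.10933056058827868 ang 175.87953392204955 [ 0.27664415 -0.77207413  5.99004949]
1.0 [-0.17  0.08  0.02]
```

View pics/c6.png

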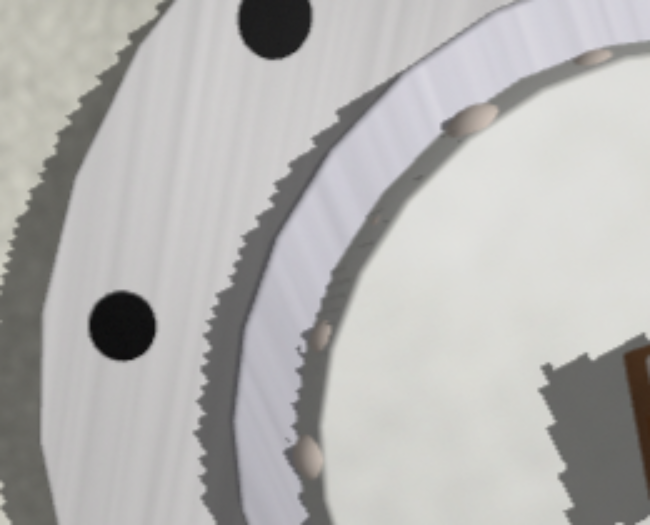

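TCP arc is now 36.0°, and the ring holes sit relative to the marks as they did at the start. I'll lift straight up.

Call:
{"op": "arm_command", "data": {
  "deltas": [
    {"xyz": [0,0,-0.5],"turn": 0,"jaw": 255},
    {"xyz": [0,0,-1.2],"turn": 0,"jaw": 255},
    {"xyz": [0,0,-2.5],"turn": 0,"jaw": 255},
    {"xyz": [0,0,-5],"turn": 0,"jaw": 255},
    {"xyz": [0,0,-7],"turn": 0,"jaw": 255}
  ]
}}

```text
clock: 4.82
position: [0.4656, 0.0788, 0.1428]
ee_rot: [-2.716, -1.576, 0.004]
force: [-0.0, -0.2, -0.3]
width: 0.004
```

```bash
python3 -c "
from h import *
o=observe();print(o['position'],o['force'])
d=snap('wrist','pics/wrist7.png')
" ; python3 arc.py .2 1
```

```text
[0.46563559 0.07880352 0.14277954] [-0.01591358 -0.207506   -0.27173943]
4.8667 [0.46766149 0.07960977 0.14618576] rad 0.10819776783808369 ang 175.3296439302169 [0.74560537 1.09917906 2.5932306 ]
1.0 [-0.16  0.09 -5.38]
```

View pics/wrist7.png

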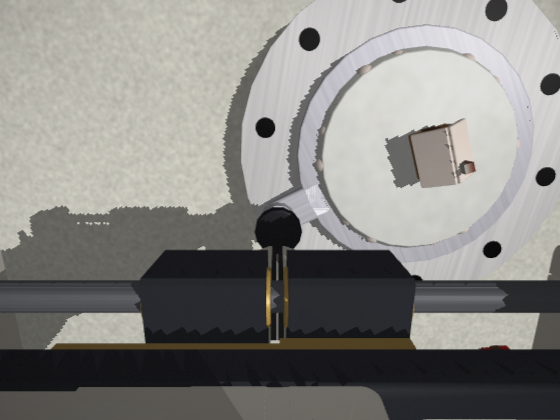

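Wrist view: the cap at (278,229) is free of the tips and the cottage is upright at (437,155). Next I check cap height and angle by depth.

```bash
python3 -c "
from ang import *
d=get_image('wrist')
for u,v in [(274,222),(270,230),(284,225),(290,228)]:print(w(d,u,v).round(4))
p=w(d,278,228,.084);print(a(p),np.linalg.norm(p[:2]-C))
np.savez('/tmp/wrist.npz',**d);cv2.imwrite('pics/w8.png',d['frame'][:,:,::-1])
"
```

```text
[0.4688 0.0845 0.0826]
[0.4638 0.0811 0.0835]
[0.4738 0.0798 0.0845]
[0.4762 0.0758 0.0838]
175.12855467443475 0.1066385838233924
```

Call:
{"op": "arm_command", "data": {
  "deltas": [
    {"xyz": [-4,0,-5],"turn": 0,"jaw": 255},
    {"xyz": [-8,0,-8],"turn": 0,"jaw": 255},
    {"xyz": [-12,0,-10],"turn": 0,"jaw": 255},
    {"xyz": [-12,0,-10],"turn": 0,"jaw": 255},
    {"xyz": [-12,0,-10],"turn": 0,"jaw": 255}
  ]
}}

```text
clock: 5.33
position: [0.4064, -0.0295, 0.2466]
ee_rot: [2.718, 1.567, 0.004]
force: [0.6, -0.1, -0.2]
width: 0.007
```

```bash
python3 -c "
from ang import *
o=observe();print(o['clock'],o['position'],o['dq'].round(3))
d=snap('scene','pics/scene9.png');d=snap('wrist','pics/wrist9.png');d=snap('top','pics/top9.png')
d=dict(np.load('/tmp/scene.npz'));f=d['frame'][150:270,270:400,::-1];cv2.imwrite('pics/s9.png',cv2.resize(f,None,fx=5,fy=5,interpolation=2))"
```

```text
5.3333 [ 0.40640306 -0.02952605  0.24663858] [-0.067  0.065 -0.053  0.007  0.034 -0.08  -0.154]
```

View pics/s9.png

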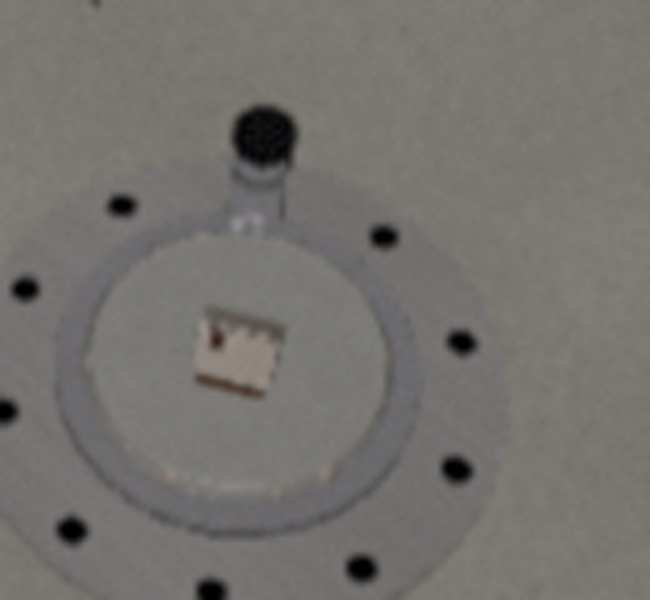

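View pics/wrist9.png

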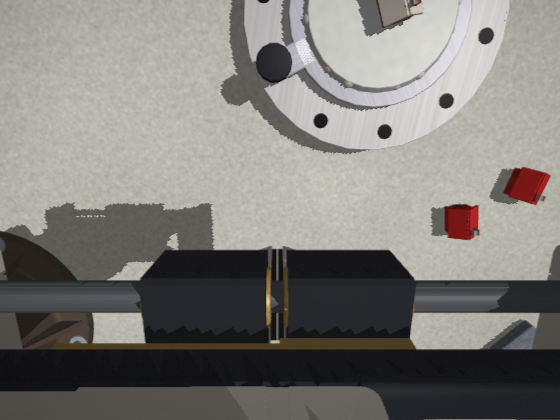

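View pics/scene9.png

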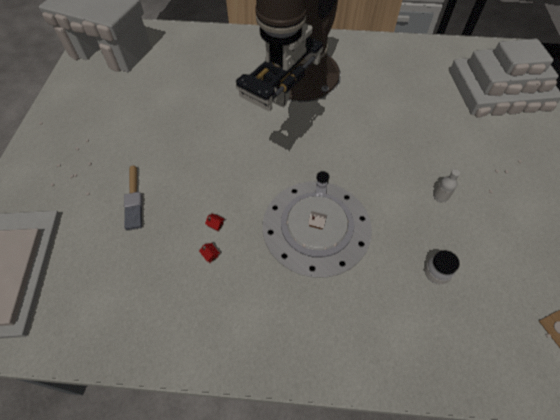

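```bash
python3 -c "
from ang import *
d=dict(np.load('/tmp/wrist.npz'));x=[w(d,274+i,62+j) for i in range(-8,9,2) for j in range(-8,9,2)];print(np.median(x,0))
d=dict(np.load('/tmp/scene.npz'));print([w(d,322+i,177+j)[2].round(4) for i in(-2,0,2) for j in (-1,1)])
d=dict(np.load('/tmp/top.npz'));
print(observe()['dq'].round(3),observe()['force'])
cap=w(dict(np.load('/tmp/wrist.npz')),274,62,.084);print(a(cap),np.linalg.norm(cap[:2]-C))
D=dict(np.load('/tmp/wrist.npz'));print([a(w(D,*h,.036))%36 for h in[(320.5,121),(384.5,131.5),(446.5,101),(486,36)]])
"
```

```text
[0.46589452 0.07703649 0.08345213]
[np.float64(0.0808), np.float64(0.0839), np.float64(0.0843), np.float64(0.0838), np.float64(0.0838), np.float64(0.0814)]
[-0.027  0.024 -0.014 -0.001  0.002 -0.001 -0.002] [ 0.40696331  0.03906179 -0.46980822]
176.8507690349633 0.10988083243453169
[np.float64(33.00169076153787), np.float64(32.82776349369243), np.float64(32.66416394631938), np.float64(32.39896339083049)]
```

Cap at 176.85° (hole expected at 176.7°) and 84 mm high, so it is up and locked.

```bash
python3 -c "
from h import *
print(sign_off())"
```

```text
the job is handed in; nothing more can be done
None
```

I pressed the plunger with the closed fingertips (about 12 mm in, about 7 N). Keeping it pressed, I turned the turntable 36° anticlockwise to the next hole, then lifted straight up, backed the arm away and handed the job in after about 5.5 s.

Last checks, none of which failed:
- **Plunger:** the cap sits at 176.85°, with the next hole expected at about 176.7°. Its top is about 84 mm high (83.5 mm from the wrist camera, mostly 83.8–84.3 mm from the scene camera), so it is fully up and locked.
- **Slight disagreement:** an earlier wrist reading, taken with the arm still settling after the lift, gave the cap 1.7° less; the later picture agreed with the hole.
- **Cottage and bystanders:** the cottage stands upright on the foam base near the axis. The bottle, jar and brush look unmoved in the scene picture; I judged that by eye and did not measure it.
- **Robot:** it touches nothing.

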